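# Set up the bedside tablet stand

### The arm

A 6-joint arm with a two-finger parallel gripper is mounted at the origin on the work surface. World frame = base frame: x ahead of the robot, y to its left, z up, the work surface at z = 0. Lengths are in mm, angles in rad, forces in N, time in s.
With the tool pointing down it reaches from about 300 to 750 mm from the base axis. Payload 8.5 kg.
Tool frame: the origin (TCP) lies at the very end of the fingers, on their centre line; the grasp point (between the pads) lies 19 mm behind it; z points along the fingers, y is the line along which they close (so a half turn about z gives the same grasp; the last joint's range is limited). The gripper opens to 85 mm and grips with 20 to 120 N. Pads are 22 mm wide; open, the fingers measure 114 mm over their backs; the gripper's body (76 mm by 85 mm) begins 54 mm behind the grasp point. The pads swing forward as they close: fully open they stand 13 mm farther back than shut.
Start: joints at [0.913, 0.381, 1.297, -0, 1.464, -0.215], TCP at [235.648, 496.941, 231.322] pointing down, gripper open.
Joint ranges: [-3.11, 3.11], [-0.89, 2.33], [0.22, 2.48], [-1.42, 4.56], [0.17, 2.85], [-2.88, 2.88]. Speed limits (rad/s): [2.39, 2.39, 3.14, 3.14, 3.14, 3.14].

### API

Orientations are given as a 3x3 rotation matrix whose columns are the frame's x, y, z axes.
In Python, from rig import bot, vision gives the robot as it stands. The module is installed in compiled form; this text tells all that it offers.
- The arm moves only by the tool servo_tool, never from a script. Its argument "moves" is one flat list of numbers, 7 for each row, row after row: the shift along the tool's x, y, z in m, then the turn, a rotation vector about the tool's x, y, z in degrees, then the finger opening in m, from 0 to 0.0854. In form: [tx, ty, tz, ax, ay, az, fingers, tx, ty, tz, ax, ay, az, fingers, ...]. A call has 1 to 20 rows; each row shifts and turns the commanded pose from where the row before left it, along the tool's axes as they then stand; what a row does not reach is not made up. A row lasts 1/12 s, in which the tool goes at most 41.7 mm and 7.16 degrees, less where a joint would pass 70% of its speed; a pose out of reach is approached as far as the arm can. A call with a gripper value outside its range is refused whole. The fingers move at their own pace and stop on an object; "force" is the grip in N (left out, the last holds). Time passes only in rows, so rows that do not move let the fingers close. It gives the time, the measured TCP pose, the force, the opening and the grip force at its end, in the units of the state.
- bot.read_state(): the state, without advancing time (a new reading comes with each control period).
- vision.snapshot(name): name is "scene" or "top" or "wrist"; returns (picture, depth): 480x640x3 uint8, red, green, blue; 480x640 float32, mm along the optical axis (not along the pixel's ray), 0 where there is no reading.
- vision.camera_params(name): a dict with "fx", "fy", "cx", "cy" (pixels), "extrinsics" (4x4, takes a point from camera to world coordinates). Camera axes: x right, y down, z forward; pixel columns grow to the right and rows downward; lengths in mm; the calibration is good to about 2 mm. A picture is of the moment at which its call begins: read the wrist's pose just before it. camera_params takes no time and is no camera call; for the wrist camera it gives the pose at the moment of the call.
- bot.sign_off(): hands the job in; it is judged then, once.
The state is a dict: "t": time; "qpos": joint angles; "joint_vel": joint speeds; "effort": joint torques, N m; "tool_pos": TCP position; "tool_rot": TCP orientation; "ft_force": force on the tool from outside, world axes, zero at the start; "wrist_torque": the same for the moment, N m; "grip_width": finger opening in mm; "finger_force": force on a finger pad.
Only numpy, scipy, OpenCV 4.12 (cv2) and the standard library are available. Lean on these libraries where they do the work, as an engineer would, in place of code of your own. Each camera call takes 0.05 s, during which the arm holds its last target. There are 200 camera calls.

### The job

Set up the tablet stand on the nightstand: lower its hinged flap fully closed over the case without letting it slam. Then draw the spring-loaded sliding leg out until its T-shaped foot is in line with the upright rib of the little marker clip on the rule, and while holding it there squeeze the sliding cam lever fully closed against the leg. Finish still holding the leg at the mark, do not let go, and leave the other things on the nightstand where they are.

Things in the scene. Friction and masses are not known exactly. Their poses are not given: they have to be found in the camera images.
- case: Fixed grey plastic box, open on top, 110 (x) x 140 (y) x 42 mm high. Origin: centre of its underside, on the stool top; z up. The flap hinges on its +x side, the leg comes out of its -y side. Flap hinge line: along case y at case x +55 mm, height 42 mm. The whole stand stays put when pushed.
- flap (a joint): Flap angle (rad): 0 closed flat on the case, pi/2 upright; starts at 1.15 to 1.55. Plate 114 mm long from the hinge, 140 wide, 7 thick, spanning height 42 to 49 mm when closed. Stiff hinge: it stays where left; 2 to 3 N near the free edge turns it. Close it by pushing its outer (case +x) face towards case -x and down.
- flap_edge (a point): Middle of the flap's free edge (115 mm from the hinge, mid-thickness).
- leg: Sliding leg: flat bar ending in an upright black T foot, 110 (x) x 12 (y) mm, top 55 mm high. Origin: under the foot's middle at stool-top height, on the centre line (case x 0). Axes as the case's. Slides along case y only: home at case y -151 mm, up to 75 mm farther towards -y. A spring draws it home with 3 to 4.5 N if let go.
- foot_face (a point): Middle of the T foot's case-side face, 40 mm high (leg y +6 mm). Fingers standing astride fin and cam tab can draw the leg out by pushing on this face either side of its middle, then close on fin and tab. Home, 69 mm are free from here to the leg guide on the case. The carriage below fin and tab (leg x -15 to +31 mm) is 20 mm high.
- fin (a point): Centre of the fixed upright fin on the leg, 40 mm high, at leg x -11, leg y +23 mm. The fin is 8 mm thick (x), 30 mm long (y), from 20 to 60 mm high; the cam tab faces it on the +x side.
- cam: Sliding cam lever on the leg: upright steel tab 8 mm thick (x), 30 long (y), height 20 to 60 mm. Origin: middle of the tab's lower end, leg y +23 mm. Its leg x: +25 mm open (starts within 2 mm of this), +11 mm fully closed. Over the outer faces, fin and tab measure 44 mm open, 30 mm closed (leg x -15 to +15). About 4 N of friction; stays where left.
- foot_end (a point): Middle of the +x end face of the T foot, 28 mm high: the point that must come level with the marker along case y. Leg x +55 mm, leg y 0.
- mark: Length mark: a brass clip 20 x 12 mm with an upright rib 4 mm thick (along case y), top 19 mm high, fixed on the flat 5 mm aluminium rule rail that runs along case y beside the leg. Origin: centre under the rib, at case x = +70 mm; axes parallel to the case's. The leg is at the mark when the foot's centre line has the same case y as the rib. It is 30 to 55 mm out from the foot's home.
- tray: Lilac plastic battery tray 90 x 120 x 22 mm with two cells, a bystander. Origin: centre of underside.
- paperweight: Round glass paperweight 72 mm across, 48 mm high, a bystander. Origin: centre of underside.
- torch: Aluminium pen torch 127 mm long, 14 mm thick, lying, a bystander. Origin: under its middle.
- cup: Ceramic mug 76 mm across, 85 mm high, with a handle, a bystander. Origin: centre of underside.

How it is judged (in metres and radians):
On the way, in this order (a step that is already met when the one before it is completed fails the run):
1. the flap is closed (value of joint flap below 0.06 rad), for 0.2 s.
2. the leg is held at the mark, the cam lever still open (y of foot_end in the frame of mark between -0.006 and 0.006 m and x of cam in the frame of leg above 0.0165 m), for 0.1 s.
3. the cam lever is closed with the leg held at the mark (y of foot_end in the frame of mark between -0.006 and 0.006 m and x of cam in the frame of leg below 0.0136 m), for 0.2 s.
At the end, for the whole second after the job is handed in: The flap is closed (below 0.06 rad), the T foot's centre line is within 6 mm of the marker rib along the case's y, the cam lever is within 2.6 mm of fully closed, and the fingers still hold the leg (more than 2 N on it or on its lever), the leg being at rest (all of step 3 and value of joint flap below 0.06 rad and contact force between the fingers and leg above 2 N and linear speed of leg below 0.01 m/s); the arm keeps its last pose, push and grip.
It fails at once if the flap slams (closes faster than 4 rad/s) (velocity of joint flap below -4 rad/s).
It fails at once if the cam lever is pushed past half closed while the leg is more than 10 mm from the mark (x of cam in the frame of leg below 0.018 m and not (y of foot_end in the frame of mark between -0.01 and 0.01 m)).
It fails at once if a bystander is moved by more than 30 mm (distance of any of tray, paperweight, torch, cup from where it was at the start of the episode above 0.03 m).
It also fails if it takes over 42 s, if anything falls off the work surface, if the arm or the gripper's body presses on something with over 40 N, if the wrist force passes 120 N, or if a joint passes its speed limit or range.

## Working session

There is one attempt and no reset: what is moved stays moved. The work goes in short steps, Python scripts to look and compute and a tool call to move; the robot and the scene stay as the last step left them, time stands still between calls to the robot, and variables do not carry over. Pictures are saved under pics/ and viewed, at most 10 in all, crops included, and the job is handed in when it is done.

Besides the shell and the picture viewer there is one more tool, called after "Emit:" as name(argument=value, ...), one argument or row to a line, values as JSON. servo_tool: Moves the arm, as the interface text tells. Its arguments: {"type":"object","properties":{"moves":{"type":"array","items":{"type":"number"}},"force":{"type":"number"}},"required":["moves"]}

```bash
mkdir -p pics
cat > h.py <<'E'
import numpy as np, cv2
from rig import bot, vision
def snap(n,f=None):
    c=vision.camera_params(n); p,d=vision.snapshot(n)
    if f: cv2.imwrite('pics/'+f,cv2.cvtColor(p,cv2.COLOR_RGB2BGR))
    np.savez('/tmp/%s.npz'%n,p=p,d=d,**{k:np.array(v) for k,v in c.items()})
    return p,d,c
def cloud(d,c):
    v,u=np.mgrid[:480,:640]
    P=np.stack([(u-c['cx'])/c['fx']*d,(v-c['cy'])/c['fy']*d,d],-1).reshape(-1,3)
    E=np.array(c['extrinsics']); W=(P@E[:3,:3].T+E[:3,3]).reshape(480,640,3); W[d<=0]=np.nan
    return W
E
python3 - <<'E'
from h import *
for n in ['scene','top']:
    p,d,c=snap(n,n+'1.png'); print(n,np.array(c['extrinsics']).round(2).tolist(),c['fx'],(d>0).mean())
print(bot.read_state())
E
```

```text
scene [[-0.84, 0.4, -0.38, 899.48], [0.55, 0.59, -0.59, 558.71], [-0.01, -0.7, -0.71, 719.82], [0.0, 0.0, 0.0, 1.0]] 482.37443012009714 0.9959635416666667
top [[-0.01, -0.99, 0.14, 381.97], [-1.0, 0.01, 0.03, -19.93], [-0.03, -0.14, -0.99, 1238.71], [0.0, 0.0, 0.0, 1.0]] 517.4101354177953 0.9960188802083333
{'t': 0.1, 'qpos': array([ 9.12747472e-01,  3.81152540e-01,  1.29815127e+00,  3.09075160e-05,
        1.46360546e+00, -2.15306086e-01]), 'joint_vel': array([ 0.00103669, -0.00211499, -0.00281689, -0.00095549,  0.00061747,
       -0.00015631]), 'effort': array([ 3.66160646e-03, -4.49218476e+01, -2.31657940e+01, -2.46399632e-04,
        3.65231826e-03,  9.01724604e-06]), 'tool_pos': array([235.46889992, 496.76359652, 230.77204379]), 'tool_rot': array([[-9.03578453e-01,  4.28421860e-01, -8.29521881e-04],
       [ 4.28422550e-01,  9.03577928e-01, -1.02289585e-03],
       [ 3.11306719e-04, -1.27965253e-03, -9.99999133e-01]]), 'ft_force': array([ 0.23091843, -0.91371425,  0.01541724]), 'wrist_torque': array([-0.04582273,  0.02855274,  0.00417537]), 'finger_force': 0.0, 'grip_width': 85.15596785449662}
```

View pics/top1.png

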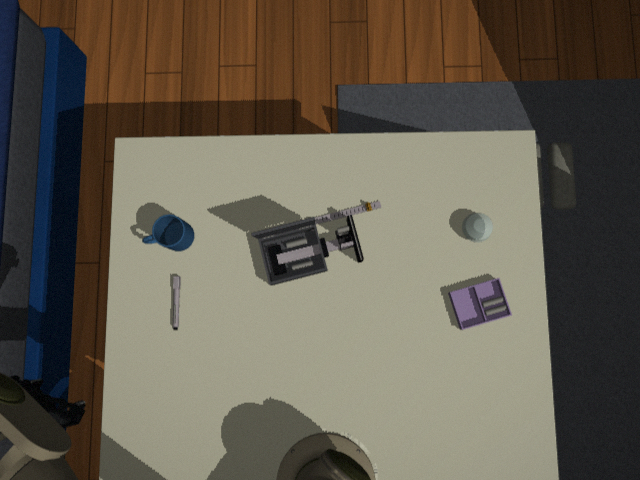

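View pics/scene1.png

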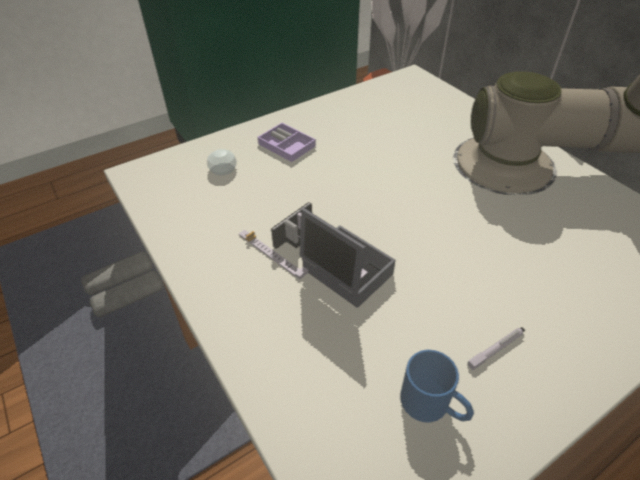

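The top view shows the case at about (290,250) with the leg to the right, T foot at (355,240), rule from (315,218) to (380,205), and clip at (370,206). The scene view shows the flap upright on the far side. The bystanders are well away from all of it.

Run:
```python
from h import *
for n,box in [('top',(245,185,390,295)),('scene',(230,195,400,310))]:
    f=np.load('/tmp/%s.npz'%n); c={k:f[k] for k in f}; W=cloud(c['d'],c); p=c['p']
    u0,v0,u1,v1=box; Wb=W[v0:v1,u0:u1].reshape(-1,3); pb=p[v0:v1,u0:u1].reshape(-1,3)
    print(n,'table z',np.nanmedian(Wb[:,2]),np.nanpercentile(Wb[:,2],[1,5,95,99.5]))
    hsv=cv2.cvtColor(p,cv2.COLOR_RGB2HSV)[v0:v1,u0:u1].reshape(-1,3)
    for nm,m in [('foot',(Wb[:,2]>50)&(Wb[:,2]<62)&(pb.max(1)<60)),('caserim',(Wb[:,2]>36)&(Wb[:,2]<47)&(pb.max(1)<110)),('flap',(Wb[:,2]>70)),('brass',(hsv[:,0]>8)&(hsv[:,0]<28)&(hsv[:,1]>130)&(hsv[:,2]>70))]:
        Q=Wb[m]; 
        if len(Q)<3: print(nm,len(Q));continue
        r=cv2.minAreaRect(Q[:,:2].astype(np.float32)); print(nm,len(Q),Q.mean(0).round(1),'rect',np.round(r[0],1),np.round(r[1],1),round(r[2],1),'z',Q[:,2].min().round(1),Q[:,2].max().round(1))
    im=cv2.resize(p[v0:v1,u0:u1],None,fx=4.5,fy=4.5,interpolation=cv2.INTER_CUBIC); cv2.imwrite('pics/%s_crop.png'%n,im[:,:,::-1])
```

```text
top table z 0.4461046831784188 [ -6.1370467   -4.34874014  51.09413612 156.8114505 ]
foot 184 [558.4 -62.   54.1] rect [531.9  26.2] [108.7 220.8] 13.5 z 50.0 60.8
caserim 522 [524.7  62.3  41.3] rect [531.4  30. ] [110.5 225.2] 13.9 z 36.0 46.9
flap 429 [568.1  82.6 135.1] rect [568.2  82.7] [  8.3 138.8] 14.0 z 71.0 161.2
brass 25 [ 637.3 -111.6   13.1] rect [ 637.9 -110.9] [17.4 10.6] 17.6 z 2.8 24.5
scene table z -0.32632821204958873 [ -4.12171002  -3.16390116 130.55888239 155.7702498 ]
foot 123 [581.5  91.5  58.5] rect [587.5  41.9] [ 16.3 203.3] 6.5 z 51.9 61.9
caserim 460 [539.9  46.8  41.1] rect [538.7  33.4] [115.1 223.5] 13.9 z 36.1 47.0
flap 2607 [576.1  90.  117.8] rect [575.1  84.3] [ 18.  141.9] 13.4 z 70.1 158.8
brass 0
```

View pics/top_crop.png

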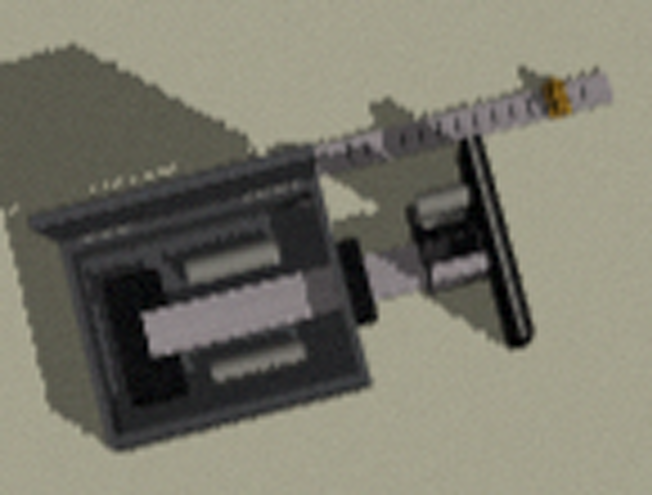

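The stand's yaw is about 14°. Foot home is around (557,-78), and the clip is around (637,-111), which gives case x ≈ 70 as expected. I'll turn the tool so that tool x is case y and tool y is case x, then move over the stand for a closer look.

Emit:
servo_tool(
  moves=[0,0,-0.004,0,0,6.3,0,0,0,-0.004,0,0,6.3,0,0,0,-0.004,0,0,6.3,0,0,0,-0.004,0,0,6.3,0,0,0,-0.004,0,0,6.3,0,0,0,-0.004,0,0,6.3,0,0,0,-0.004,0,0,6.3,0,0,0,-0.004,0,0,6.3,0],
)

```text
t: 0.77
tool_pos: [235.5, 496.8, 263.1]
tool_rot: [[-0.241, 0.971, -0.001], [0.971, 0.241, -0.001], [-0.001, -0.001, -1.0]]
ft_force: [0.6, -0.3, 1.3]
grip_width: 0.3
finger_force: 0.0
```

Emit:
servo_tool(
  moves=[-0.031,0.01,0,0,0,0,0,-0.031,0.01,0,0,0,0,0,-0.031,0.01,0,0,0,0,0,-0.031,0.01,0,0,0,0,0,-0.031,0.01,0,0,0,0,0,-0.031,0.01,0,0,0,0,0,-0.031,0.01,0,0,0,0,0,-0.031,0.01,0,0,0,0,0,-0.031,0.01,0,0,0,0,0,-0.031,0.01,0,0,0,0,0,-0.031,0.01,0,0,0,0,0,-0.031,0.01,0,0,0,0,0,-0.031,0.01,0,0,0,0,0,-0.031,0.01,0,0,0,0,0,-0.031,0.01,0,0,0,0,0,-0.031,0.01,0,0,0,0,0,-0.031,0.01,0,0,0,0,0,-0.031,0.01,0,0,0,0,0,-0.02,0.005,0,0,0,0,0,0,0,0,0,0,0,0],
)

```text
t: 2.43
tool_pos: [558.4, -21.2, 262.1]
tool_rot: [[-0.242, 0.97, -0.001], [0.97, 0.242, -0.0], [-0.0, -0.001, -1.0]]
ft_force: [0.1, -0.1, 0.2]
grip_width: -0.1
finger_force: 0.0
```

Run:
```python
from h import *
s=bot.read_state(); print(s['tool_pos'],s['tool_rot'].round(3).tolist(),s['t'])
p,d,c=snap('wrist','w1.png'); print(np.array(c['extrinsics']).round(3).tolist(),c['fx'])
```

```text
[558.37518095 -21.23023976 262.10967005] [[-0.242, 0.97, -0.001], [0.97, 0.242, -0.0], [-0.0, -0.001, -1.0]] 2.4333
[[0.97, 0.231, 0.077, 538.247], [0.243, -0.918, -0.312, 59.411], [-0.001, 0.322, -0.947, 404.303], [0.0, 0.0, 0.0, 1.0]] 423.67424901955417
```

View pics/w1.png

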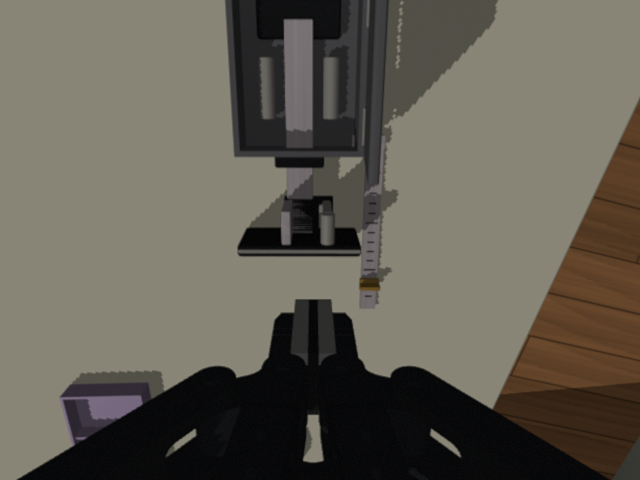

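The wrist view shows the case front rim at row ~157, fin at (287,222), cam tab at (327,225), foot top edge at row ~252 (columns 240–360), and brass clip at (369,284) on the rule.

```bash
cat >> h.py <<'E'
def ray(c,u,v,z):
    E=np.array(c['extrinsics']); r=E[:3,:3]@np.array([(u-c['cx'])/c['fx'],(v-c['cy'])/c['fy'],1]); o=E[:3,3]
    return o+r*(z-o[2])/r[2]
E
python3 - <<'E'
from h import *
f=np.load('/tmp/wrist.npz'); c={k:f[k] for k in f}; p=c['p']; W=cloud(c['d'],c)
g=p.astype(int).sum(2)//3
for u in (250,345): print('foot col',u,[(v,g[v,u],W[v,u].round(0).tolist()) for v in range(222,262,2)])
print('rim col 255',[(v,g[v,255]) for v in range(146,164)])
print('rim col 345',[(v,g[v,345]) for v in range(146,164)])
print('foot row 252',[(u,g[252,u]) for u in list(range(234,246))+list(range(354,366))])
print('tab row 212',[(u,g[212,u],round(float(W[212,u,2]))) for u in range(276,342)])
for v in range(274,296): print(v,p[v,369].tolist(),p[v,364].tolist(),W[v,369].round(0).tolist())
im=cv2.resize(p[180:320,220:400],None,fx=4,fy=4,interpolation=cv2.INTER_NEAREST); cv2.imwrite('pics/w1c.png',im[:,:,::-1])
E
```

```text
foot col 250 [(222, np.int64(123), [507.0, -76.0, -0.0]), (224, np.int64(98), [508.0, -78.0, 1.0]), (226, np.int64(75), [508.0, -80.0, -0.0]), (228, np.int64(17), [509.0, -80.0, 6.0]), (230, np.int64(3), [510.0, -81.0, 11.0]), (232, np.int64(6), [510.0, -80.0, 18.0]), (234, np.int64(5), [511.0, -80.0, 25.0]), (236, np.int64(5), [512.0, -79.0, 31.0]), (238, np.int64(7), [513.0, -79.0, 37.0]), (240, np.int64(4), [514.0, -79.0, 42.0]), (242, np.int64(4), [514.0, -80.0, 45.0]), (244, np.int64(4), [515.0, -79.0, 51.0]), (246, np.int64(8), [516.0, -80.0, 54.0]), (248, np.int64(15), [516.0, -82.0, 54.0]), (250, np.int64(80), [516.0, -83.0, 55.0]), (252, np.int64(87), [517.0, -85.0, 55.0]), (254, np.int64(20), [517.0, -87.0, 56.0]), (256, np.int64(84), [517.0, -89.0, 54.0]), (258, np.int64(130), [515.0, -114.0, 0.0]), (260, np.int64(129), [515.0, -116.0, 0.0])]
foot col 345 [(222, np.int64(77), [599.0, -54.0, -1.0]), (224, np.int64(77), [599.0, -55.0, 1.0]), (226, np.int64(75), [600.0, -57.0, -1.0]), (228, np.int64(21), [600.0, -58.0, 6.0]), (230, np.int64(4), [600.0, -58.0, 10.0]), (232, np
[... 4055 characters left out ...]
0]
283 [51, 39, 16] [50, 38, 15] [639.0, -108.0, 8.0]
284 [47, 35, 15] [46, 35, 12] [639.0, -108.0, 11.0]
285 [47, 34, 15] [46, 35, 14] [639.0, -108.0, 13.0]
286 [50, 38, 15] [50, 38, 15] [638.0, -108.0, 16.0]
287 [79, 60, 24] [80, 61, 26] [638.0, -108.0, 18.0]
288 [99, 76, 32] [99, 75, 31] [638.0, -109.0, 19.0]
289 [101, 78, 36] [102, 78, 37] [639.0, -110.0, 18.0]
290 [105, 88, 69] [106, 90, 69] [639.0, -111.0, 19.0]
291 [111, 102, 100] [110, 102, 99] [643.0, -119.0, 4.0]
292 [112, 106, 107] [111, 105, 106] [643.0, -120.0, 4.0]
293 [113, 107, 108] [113, 107, 108] [643.0, -120.0, 5.0]
294 [111, 105, 106] [112, 105, 107] [644.0, -122.0, 4.0]
295 [77, 73, 74] [100, 94, 96] [644.0, -122.0, 6.0]
```

View pics/w1c.png

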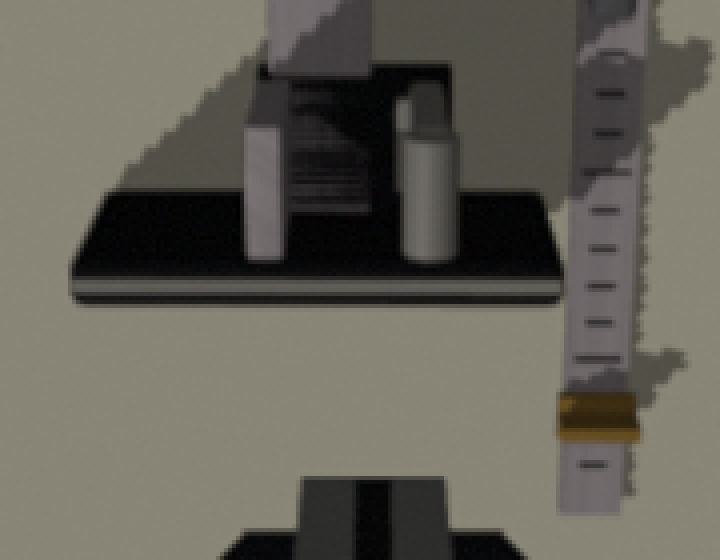

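Run:
```python
from h import *
f=np.load('/tmp/wrist.npz'); c={k:f[k] for k in f}
L=ray(c,237.3,251.5,55);R=ray(c,360.7,251.5,55); print('foot ends',L,R,np.linalg.norm(R-L))
yaw=np.arctan2(*(R-L)[[1,0]]); print('yaw',np.degrees(yaw))
a=ray(c,255,156.9,42);b=ray(c,345,157,42); print('rim yaw',np.degrees(np.arctan2(*(b-a)[[1,0]])))
ex=np.array([np.cos(yaw),np.sin(yaw)]);ey=np.array([-ex[1],ex[0]])
F=(L+R)[:2]/2
rib=ray(c,369.5,288.6,19)[:2]; d=rib-F; print('foot',F,'rib',rib,'rel x,y',d@ex,d@ey)
m=(a+b)[:2]/2-F; print('rim rel y (expect 81)',m@ey)
for n,(u,v,z) in dict(finL=(281,212,60),finR=(289.5,212,60),tabL=(322.5,214,60),tabR=(331.5,214,60),foote=(300,245.5,55),footo=(300,256.5,55)).items():
    q=ray(c,u,v,z)[:2]-F; print(n,q@ex,q@ey)
O=F+151*ey; print('case origin',O)
t=bot.read_state()['tool_pos'][:2]-O; print('tcp in case',t@ex,t@ey)
f=np.load('/tmp/top.npz'); c={k:f[k] for k in f}; W=cloud(c['d'],c); p=c['p']
Q=W[180:300,240:400].reshape(-1,3); Q=Q[Q[:,2]>100]; q=(Q[:,:2]-O); A=np.polyfit(Q[:,2]-42,q@ex-55,1); print('flap slope',A, 'y range',(q@ey).min(),(q@ey).max(),'z',Q[:,2].max())
f=np.load('/tmp/scene.npz'); c={k:f[k] for k in f}; W=cloud(c['d'],c)
Q=W[195:310,230:400].reshape(-1,3); Q=Q[Q[:,2]>70]; q=(Q[:,:2]-O); A=np.polyfit(Q[:,2]-42,q@ex-55,1); print('flap outer slope',A, 'y range',(q@ey).min(),(q@ey).max(),'z',Q[:,2].max())
```

```text
foot ends [505.79148351 -87.34147625  55.        ] [611.43625567 -60.76849154  55.        ] 108.93549192381245
yaw 14.11879878591832
rim yaw 14.035440125511364
foot [558.61386959 -74.0549839 ] rib [ 638.65288767 -109.31630528] rel x,y 69.01979457982979 -53.72032349671046
rim rel y (expect 81) 81.06347529775454
finL -14.586041849182878 37.577414615960286
finR -7.419270548607137 37.576320422853705
tabL 20.412377525440146 35.820508599889976
tabR 28.010407150449325 35.819405562012875
foote 0.9534586559532908 5.642937614918169
footo 0.8464053200555423 -4.744682958142553
case origin [521.77995422  72.38361306]
tcp in case 12.20893258123158 -97.70030415674805
flap slope [-0.01339232 -6.72881231] y range -70.73641301393344 68.03346614399533 z 161.23557548229655
flap outer slope [-0.11078568 10.32662043] y range -72.38029665125191 69.46071747564555 z 158.77560132778945
```

Everything agrees: foot length 109 (given 110), foot to rim 81, clip at x 69, mark 53.7 mm beyond home, flap at about 1.46 rad. Next I go outside the flap.

Emit:
servo_tool(
  moves=[0.0163,0.0138,0,0,0,0,0,0.0163,0.0138,0,0,0,0,0,0.0163,0.0138,0,0,0,0,0,0.0163,0.0138,0,0,0,0,0,0.0163,0.0138,0,0,0,0,0,0.0163,0.0138,0,0,0,0,0,0,0,0.0298,0,0,0,0,0,0,0.0298,0,0,0,0,0,0,0.0298,0,0,0,0,0,0,0.0298,0,0,0,0,0,0,0,0,0,0,0],
)

```text
t: 3.4
tool_pos: [609.9, 98.4, 138.5]
tool_rot: [[-0.247, 0.969, -0.011], [0.969, 0.247, 0.001], [0.003, -0.011, -1.0]]
ft_force: [-0.4, -0.5, -1.3]
grip_width: 0.2
finger_force: 0.0
```

Emit:
servo_tool(
  moves=[0,-0.012,0,0,0,0,0,0,-0.012,0,0,0,0,0,0,-0.01,0.001,0,0,0,0,0,-0.01,0.001,0,0,0,0,0,-0.01,0.001,0,0,0,0,0,-0.01,0.003,0,0,0,0,0,-0.0095,0.003,0,0,0,0],
)

```text
t: 3.98
tool_pos: [542.1, 79.8, 137.1]
tool_rot: [[-0.246, 0.969, 0.003], [0.969, 0.246, 0.0], [-0.001, 0.003, -1.0]]
ft_force: [0.8, 0.4, 0.2]
grip_width: -0.0
finger_force: 0.5
```

```bash
cat >> h.py <<'E'
O=np.array([521.8,72.4]); yw=np.radians(14.1); ex=np.array([np.cos(yw),np.sin(yw)]); ey=np.array([-ex[1],ex[0]])
def tocase(P): P=np.asarray(P); return np.stack([(P[...,:2]-O)@ex,(P[...,:2]-O)@ey,P[...,2]],-1)
E
python3 - <<'E'
from h import *
s=bot.read_state(); print(tocase(s['tool_pos']),s['ft_force'])
p,d,c=snap('scene','s2.png'); q=tocase(cloud(d,c)).reshape(-1,3)
for y0,y1 in ((-68,-40),(40,68)):
  for z in range(50,170,10):
    m=(q[:,1]>y0)&(q[:,1]<y1)&(abs(q[:,2]-z)<5)&(abs(q[:,0])<90); 
    if m.sum(): print(y0,z,m.sum(),np.median(q[m,0]).round(1))
E
```

```text
[ 21.46641147   2.28808665 137.13879566] [0.83028988 0.40299762 0.22186819]
-68 50 62 59.2
-68 60 65 54.9
-68 70 72 50.0
-68 80 69 44.4
-68 90 69 39.3
-68 100 74 34.1
-68 110 67 28.9
-68 120 77 23.7
-68 130 78 18.6
-68 140 6 16.0
40 50 77 60.0
40 60 88 55.1
40 70 87 49.8
40 80 88 44.7
40 90 90 39.4
40 100 94 33.8
40 110 90 28.4
40 120 93 23.7
40 130 101 17.9
40 140 114 12.0
40 150 13 10.0
```

The flap follows and is now at 1.08 rad. I'll continue the arc.

Emit:
servo_tool(
  moves=[0,-0.009,0.005,0,0,0,0,0,-0.0086,0.006,0,0,0,0,0,-0.008,0.007,0,0,0,0,0,-0.0073,0.007,0,0,0,0,0,-0.0066,0.0076,0,0,0,0,0,-0.0058,0.0081,0,0,0,0,0,-0.005,0.0087,0,0,0,0,0,-0.0041,0.0092,0,0,0,0,0,-0.0031,0.0095,0,0,0,0,0,-0.0022,0.0097,0,0,0,0],
)

```text
t: 4.87
tool_pos: [484.8, 65.0, 58.4]
tool_rot: [[-0.246, 0.969, 0.002], [0.969, 0.246, -0.0], [-0.001, 0.002, -1.0]]
ft_force: [-0.4, 0.9, 0.3]
grip_width: -0.0
finger_force: 0.4
```

Emit:
servo_tool(
  moves=[0,-0.001,0.005,0,0,0,0,0,0,0.004,0,0,0,0,0,0,0.003,0,0,0,0],
)

```text
t: 5.12
tool_pos: [483.9, 64.6, 48.1]
tool_rot: [[-0.246, 0.969, 0.002], [0.969, 0.246, -0.0], [-0.001, 0.002, -1.0]]
ft_force: [-17.9, 1.4, 63.7]
grip_width: 0.0
finger_force: 32.0
```

Emit:
servo_tool(
  moves=[0,0,-0.003,0,0,0,0,0,0,0,0,0,0,0,0,0,0,0,0,0,0,0,0,-0.02,0,0,0,0,0,0,-0.03,0,0,0,0,0,0,-0.03,0,0,0,0],
)

```text
t: 5.62
tool_pos: [482.8, 64.5, 129.0]
tool_rot: [[-0.246, 0.969, -0.002], [0.969, 0.246, 0.0], [0.001, -0.002, -1.0]]
ft_force: [-0.4, -0.2, -0.5]
grip_width: 0.1
finger_force: 0.0
```

Run:
```python
from h import *
s=bot.read_state(); print(tocase(s['tool_pos']),s['ft_force'],s['tool_rot'].round(3).tolist())
p,d,c=snap('scene','s3.png'); q=tocase(cloud(d,c)).reshape(-1,3)
for x in range(-55,60,15):
    m=(abs(q[:,1])<65)&(abs(q[:,0]-x)<5)&(q[:,2]>20)&(q[:,2]<70)
    if m.sum(): print(x,m.sum(),np.median(q[m,2]).round(1))
```

```text
[-39.71510776   1.78278589 129.01553518] [-0.38212852 -0.18886426 -0.48494099] [[-0.246, 0.969, -0.002], [0.969, 0.246, 0.0], [0.001, -0.002, -1.0]]
-55 184 47.6
-40 251 48.3
-25 257 48.4
-10 264 48.5
5 272 48.3
20 275 48.4
35 286 48.5
50 309 47.6
```

The flap is flat, with its top at about 48 mm. Now I move over the fin and tab with the fingers open.

Emit:
servo_tool(
  moves=[-0.0211,0.0066,0,0,0,0,0.085,-0.0211,0.0066,0,0,0,0,0.085,-0.0211,0.0066,0,0,0,0,0.085,-0.0211,0.0066,0,0,0,0,0.085,-0.0211,0.0066,0,0,0,0,0.085,-0.0211,0.0066,0,0,0,0,0.085,0,0,0,0,0,0,0.085,0,0,0,0,0,0,0.085],
)

```text
t: 6.33
tool_pos: [552.9, -49.2, 127.9]
tool_rot: [[-0.245, 0.97, -0.0], [0.97, 0.245, 0.0], [0.0, -0.0, -1.0]]
ft_force: [-0.4, 0.3, 0.2]
grip_width: 85.0
finger_force: 0.0
```

Run:
```python
from h import *
s=bot.read_state(); print(tocase(s['tool_pos']),s['ft_force'],s['grip_width'])
p,d,c=snap('wrist','w3.png')
```

```text
[   0.55352292 -125.55094813  127.88264478] [-0.40743185  0.25949155  0.23060983] 85.01035203398003
```

View pics/w3.png

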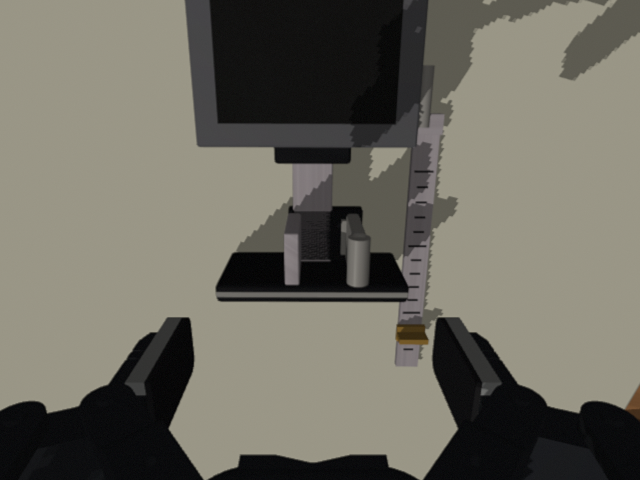

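The flap is closed over the case. The fingers (inner faces at columns 192 and 434) are centred on the foot (218–407), and the clip is at (411,334). I'll descend astride the fin and tab.

Emit:
servo_tool(
  moves=[0,0,0.025,0,0,0,0.085,0,0,0.025,0,0,0,0.085,0,0,0.025,0,0,0,0.085,0,0,0.025,0,0,0,0.085,0,0,0,0,0,0,0.085,0,0,0,0,0,0,0.085],
)

```text
t: 6.88
tool_pos: [552.1, -47.8, 28.2]
tool_rot: [[-0.247, 0.969, -0.002], [0.969, 0.247, 0.001], [0.001, -0.002, -1.0]]
ft_force: [-0.1, 0.0, 1.2]
grip_width: 85.2
finger_force: 0.0
```

Emit:
servo_tool(
  moves=[-0.008,0,0,0,0,0,0.085,-0.008,0,0,0,0,0,0.085,-0.008,0,0,0,0,0,0.085,-0.008,0,0,0,0,0,0.085,-0.008,0,0,0,0,0,0.085,0,0,0,0,0,0,0.085,0,0,0,0,0,0,0.085],
)

```text
t: 7.47
tool_pos: [562.7, -88.1, 28.5]
tool_rot: [[-0.245, 0.97, 0.0], [0.97, 0.245, -0.0], [-0.0, 0.0, -1.0]]
ft_force: [-0.2, 3.1, 2.5]
grip_width: 85.0
finger_force: 1.5
```

Run:
```python
from h import *
s=bot.read_state(); print(tocase(s['tool_pos']),s['ft_force'],s['grip_width'])
p,d,c=snap('wrist','w4.png')
```

```text
[   0.53019911 -165.59578457   28.48266532] [-0.18068979  3.06951861  2.52269489] 85.02913493644093
```

View pics/w4.png

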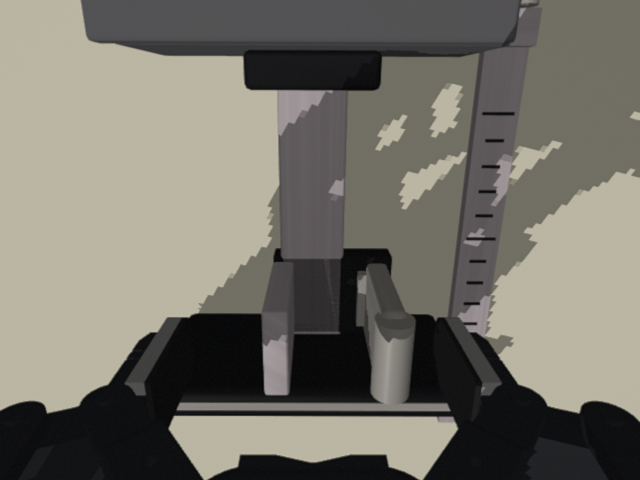

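The fingers push the foot evenly: the stripe is at row ~406 and the fingers are at columns 160 and 465. I'll check the foot against the TCP and go on to the mark, about 22 mm farther.

Emit:
servo_tool(
  moves=[-0.0055,0,0,0,0,0,0.085,-0.0055,0,0,0,0,0,0.085,-0.0055,0,0,0,0,0,0.085,-0.0055,0,0,0,0,0,0.085,0,0,0,0,0,0,0.085,0,0,0,0,0,0,0.085],
)

```text
t: 8.02
tool_pos: [567.9, -109.1, 28.2]
tool_rot: [[-0.245, 0.969, -0.0], [0.969, 0.245, -0.0], [-0.0, -0.0, -1.0]]
ft_force: [-1.9, 3.9, 3.2]
grip_width: 85.0
finger_force: 1.8
```

Run:
```python
from h import *
s=bot.read_state(); print(tocase(s['tool_pos']),s['ft_force'],s['grip_width'])
p,d,c=snap('wrist','w5.png'); g=p.astype(int).sum(2)//3
for u in (225,345):
    col=g[395:425,u]; v=np.arange(395,425); k=col>60; print(u,col.tolist())
    W=cloud(d,c); print([tocase(W[v,u]).round(1).tolist() for v in (402,404,406,408,410)])
p,d,c=snap('scene','s5.png'); q=tocase(cloud(d,c)); hsv=cv2.cvtColor(p,cv2.COLOR_RGB2HSV)
m=(hsv[...,0]>8)&(hsv[...,0]<30)&(hsv[...,1]>90)&(abs(q[...,0]-70)<25)&(q[...,1]<-150)&(q[...,1]>-260)
print('clip scene',m.sum(),np.nanmean(q[m],0)); vs,us=np.nonzero(m); print(us.min(),us.max(),vs.min(),vs.max())
m=(abs(q[...,1]+205)<15)&(abs(q[...,0])<60)&(q[...,2]>50)&(q[...,2]<58); print('foot top scene',m.sum(),np.nanmean(q[m],0))
im=cv2.resize(p[195:300,215:345],None,fx=5,fy=5,interpolation=cv2.INTER_CUBIC); cv2.imwrite('pics/s5c.png',im[:,:,::-1])
```

```text
[   0.47372752 -187.25966936   28.1995287 ] [-1.94373238  3.92489817  3.18261572] 84.97069203569623
225 [21, 23, 25, 27, 30, 30, 30, 44, 78, 122, 128, 127, 127, 125, 128, 127, 66, 25, 19, 17, 20, 70, 161, 175, 174, 173, 173, 173, 174, 173]
[[-29.0, -202.8, 54.2], [-28.9, -203.1, 54.8], [-28.8, -203.6, 55.3], [-28.8, -204.4, 55.3], [-29.0, -205.5, 55.0]]
345 [13, 15, 18, 23, 22, 24, 23, 26, 65, 121, 128, 127, 126, 126, 128, 127, 90, 42, 19, 18, 15, 53, 161, 175, 174, 174, 174, 174, 173, 173]
[[11.2, -202.4, 54.6], [11.1, -202.3, 55.7], [11.2, -203.6, 55.1], [11.1, -204.0, 55.6], [11.2, -204.9, 55.5]]
clip scene 45 [  71.5209566  -204.65109407   11.51464132]
247 254 232 239
foot top scene 150 [  -7.98203299 -201.70849954   53.60969076]
```

View pics/s5c.png

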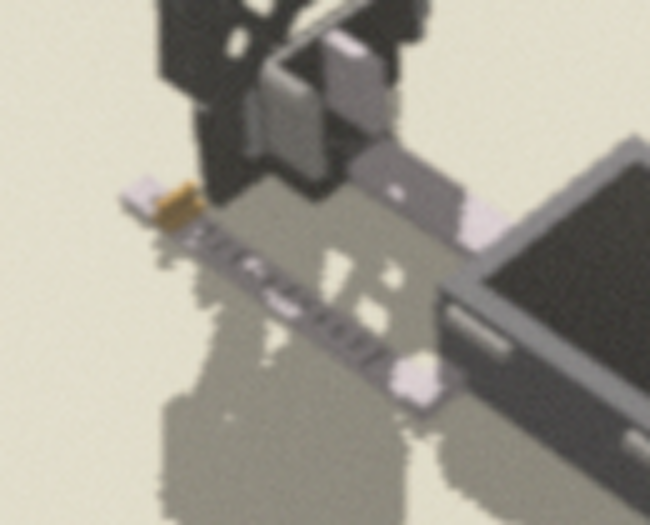

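View pics/w5.png

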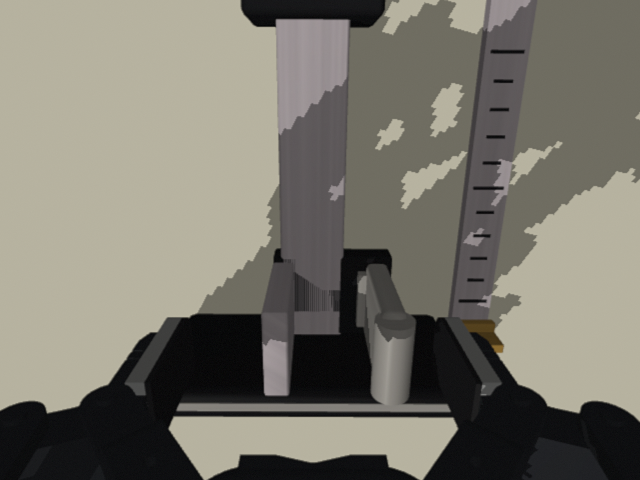

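The clip shows at (487,335) with its rib at rows ~345–352, and the foot stripe is at row ~408. I'll compare the two by rays in this one image.

Run:
```python
from h import *
f=np.load('/tmp/wrist.npz'); c={k:f[k] for k in f}; p=c['p']; W=tocase(cloud(c['d'],c))
for u in (495,499): print(u,[(v,p[v,u].tolist(),W[v,u].round(1).tolist()) for v in range(334,356,1)])
for u in (225,345): print('stripe',tocase(ray(c,u,407.6,55)))
for v in (347,349,351): print('rib',v,tocase(ray(c,499,v,19)))
```

```text
495 [(334, [93, 84, 66], [79.3, -203.7, 10.4]), (335, [71, 58, 36], [78.5, -203.1, 12.2]), (336, [64, 49, 23], [79.1, -204.2, 11.3]), (337, [64, 49, 21], [78.3, -203.6, 12.9]), (338, [66, 50, 22], [77.9, -203.5, 13.8]), (339, [67, 52, 23], [77.3, -203.1, 15.3]), (340, [67, 52, 23], [77.8, -204.2, 14.3]), (341, [67, 51, 23], [77.3, -203.9, 15.5]), (342, [67, 52, 24], [76.5, -203.3, 17.2]), (343, [65, 51, 23], [76.3, -203.5, 17.7]), (344, [75, 57, 25], [75.9, -203.3, 18.7]), (345, [112, 87, 40], [75.7, -203.5, 19.2]), (346, [133, 103, 46], [76.2, -204.5, 18.3]), (347, [136, 105, 49], [76.1, -204.7, 18.7]), (348, [135, 105, 48], [76.2, -205.2, 18.7]), (349, [135, 105, 47], [76.2, -205.7, 18.8]), (350, [128, 99, 46], [75.9, -205.6, 19.6]), (351, [103, 80, 37], [77.0, -207.5, 17.4]), (352, [58, 46, 26], [56.6, -180.4, 58.1]), (353, [28, 27, 23], [55.7, -179.5, 60.0]), (354, [15, 16, 18], [55.9, -180.0, 59.7]), (355, [10, 11, 13], [55.8, -180.1, 60.1])]
499 [(334, [182, 179, 160], [86.2, -210.0, 0.2]), (335, [184, 180, 161], [86.5, -210.8, -0.1]), (336, [183, 179, 160], [86.6, -211.4, -0.2
[... 407 characters left out ...]
32, 102, 46], [77.7, -204.3, 18.7]), (347, [135, 103, 48], [77.3, -204.2, 19.5]), (348, [134, 104, 48], [77.4, -204.7, 19.5]), (349, [134, 104, 47], [77.4, -205.1, 19.7]), (350, [135, 104, 47], [78.3, -206.6, 18.1]), (351, [135, 104, 48], [78.0, -206.6, 18.8]), (352, [147, 123, 80], [78.3, -207.3, 18.4]), (353, [177, 171, 150], [87.7, -220.2, 0.2]), (354, [184, 180, 162], [87.7, -220.7, 0.3]), (355, [174, 171, 153], [89.1, -223.0, -2.2])]
stripe [ -28.89597451 -204.44195346   55.        ]
stripe [  11.17686924 -204.30980978   55.        ]
rib 347 [  77.61744922 -204.54084111   19.        ]
rib 349 [  77.75662408 -205.50464656   19.        ]
rib 351 [  77.89629124 -206.47186121   19.        ]
```

The foot is about 1 mm short of the rib centre. I'll nudge it, then squeeze.

Emit:
servo_tool(
  moves=[-0.001,0,0,0,0,0,0.085,0,0,0,0,0,0,0.085,0,0,0,0,0,0,0.07,0,0,0,0,0,0,0.06,0,0,0,0,0,0,0.05,0,0,0,0,0,0,0.042,0,0,0,0,0,0,0.034,0,0,0,0,0,0,0.026,0,0,0,0,0,0,0.02,0,0,0,0,0,0,0.02,0,0,0,0,0,0,0.02,0,0,0,0,0,0,0.02],
  force=50,
)

```text
t: 9.12
tool_pos: [567.3, -110.1, 29.2]
tool_rot: [[-0.246, 0.969, -0.001], [0.969, 0.246, -0.001], [-0.0, -0.001, -1.0]]
ft_force: [-10.6, 3.6, 14.4]
grip_width: 28.7
finger_force: 51.9
```

Run:
```python
from h import *
s=bot.read_state(); print(tocase(s['tool_pos']),s['ft_force'],s['grip_width'],s['finger_force'])
p,d,c=snap('wrist','w6.png')
```

```text
[  -0.35693561 -188.07310915   29.19728776] [-10.57221818   3.59318928  14.35333284] 28.704877683948414 51.87004432082176
```

View pics/w6.png

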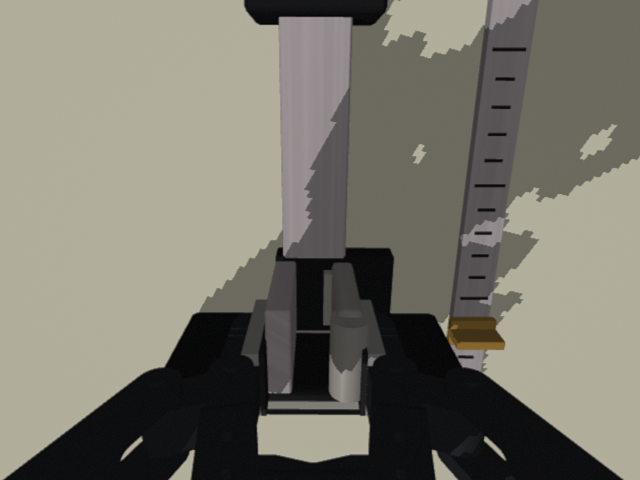

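The tab is squeezed against the fin (opening 28.7 mm, 52 N). The foot stripe is at row ~407, and the clip is unobstructed at (475,333). One last numeric check, and I hand in if it holds.

Run:
```python
from h import *
f=np.load('/tmp/wrist.npz'); c={k:f[k] for k in f}; p=c['p']; g=p.astype(int).sum(2)//3; W=tocase(cloud(c['d'],c))
k=np.nonzero(g[398:420,315]>70)[0]+398; print('stripe rows',k)
st=tocase(ray(c,315,k[k<413].mean(),55))[1]
h=cv2.cvtColor(p,cv2.COLOR_RGB2HSV)[:,478]; r=[v for v in range(325,360) if h[v,1]>120 and abs(W[v,478,2]-19)<1.5]; print('rib rows',r)
print('stripe y',st,'rib y',tocase(ray(c,478,np.mean(r[-6:]),19))[1], np.mean([W[v,478,1] for v in r]))
q=W.reshape(-1,3)
p,d,c=snap('scene'); q=tocase(cloud(d,c)).reshape(-1,3)
for x in (-50,-20,20): m=(abs(q[:,1])<65)&(abs(q[:,0]-x)<5)&(q[:,2]>20)&(q[:,2]<80); print('flap z',x,np.median(q[m,2]))
s=bot.read_state(); print(s['grip_width'],s['finger_force'],tocase(s['tool_pos']),s['t'])
if abs(st+205.4)<3: print(bot.sign_off())
```

```text
stripe rows [401 402 403 404 405 406 407 408 414 415 416 417 418 419]
rib rows [341, 342, 343, 344, 345, 346, 347, 348]
stripe y -204.77063747040205 rib y -205.27101160980357 -205.13971977802058
flap z -50 47.87801428216471
flap z -20 48.36254585394619
flap z 20 48.36387704787978
28.52171639612486 51.86786212027073 [  -0.33474493 -188.08351039   29.23290613] 9.2167
the job is handed in; nothing more can be done
None
```

Handed in at about 9 s: the flap is closed flat, the foot is within about 1 mm of the marker rib, the cam lever is squeezed closed (28.5 mm opening at 52 N), and the fingers are still holding the leg; I did not see the judge's verdict.

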